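# Set the bath timer and start it

## Task

Set the free-standing bath timer on the glass slab: turn its knob clockwise until the white pointer line is at the red mark, pressing down on the knob while you turn so that the timer itself neither spins nor slides on the slippery glass, but without leaning on it hard. Then, with the knob at the red mark, press the green start button right down, let go, and leave the timer standing where it was and the things around it alone.

Things in the scene. Friction and masses are not known exactly. Their poses are not given: they have to be found in the camera images.
- slab: pale sea-green glass inking slab lying on the bench, 280 (x) x 240 (y) x 10 mm, does not move; origin at the centre of its underside, so its top is 10 mm above the origin. It is fragile: it cracks if the timer is pressed onto it with more than 35 N in all.
- timer: loose white box-shaped timer, about 0.3 kg, on four smooth feet (x -82, +38, y -36, +36 mm) that slip on the glass (friction about 0.35, up to 20 percent off). Case 148 long (x -96 front to +52 rear) x 100 wide, top 46 mm above the origin. Origin on the slab's surface below the knob's axis; x to the rear, z up. Neither end may shift 20 mm.
- timer_front (a point): middle of the timer's front end face, 26 mm above the slab
- timer_rear (a point): middle of the timer's rear end face, 26 mm above the slab
- knob (a joint): knob angle relative to the case, 0 to 2.4 rad, grows clockwise seen from above. The white pointer is 0.8 - value rad counter-clockwise from the timer's x. White ticks every 0.3 rad from 0; longer red mark at 1.5 (wanted within 0.12). Stiff: 0.20 N m to turn, stays where left. Keeping the case from spinning needs 7 to 11 N down on the knob; 15 N is safe.
- knob_axis (a point): where the knob's axis meets the case top, 46 mm above the slab; x to the rear, z up. The knob: a grey disc (skirt) of 58 mm diameter, on it a black bar grip 50 long x 14 thick x 24 mm high, centred, a white pointer line to one end. Its stem height is not known: the skirt's top lies 60 to 70 mm above the slab (feel for it). Fingers can straddle the bar, tips on the skirt, to press and turn.
- start (a joint): travel of the start button in m: 0 released, 0.005 fully pressed down (counts as pressed above 0.0035); sprung, 1.5 N to begin to move and 4 N at the end of its travel; comes up when let go
- start_top (a point): centre of the top of the round green start button, 22 mm diameter, standing 9 mm above the case top, 68 mm in front of the knob's axis
- red_tin: small red ink tin, 70 mm diameter, 48 mm high, origin at the centre of its underside; bystander, leave alone
- weight: black cast paper weight, 60 mm diameter, 74 mm high, origin at the centre of its underside; bystander, leave alone
- white_tape: roll of white tape lying flat, 80 mm diameter, 24 mm high, origin at the centre of its underside; bystander, leave alone
Mind the look-alikes: they are no part of the job. What is shaped like the timer but blue is not meant.

How it is judged:
By the outcome, as a careful person would: the job done as asked, in the order asked, and still so for the second after the job is handed in, with the robot touching nothing.
It also fails if it takes over 58 s, if anything falls off the work surface, if the arm or the gripper's body presses on something with over 40 N, if the wrist force passes 120 N, or if a joint passes its speed limit or range.

## Robot

A 6-joint arm with a two-finger parallel gripper is mounted at the origin on a cart in front of the work surface, level with it; the furniture and walls round the work are solid. World frame = base frame: x ahead of the robot, y to its left, z up, the work surface at z = 0. Lengths are in mm, angles in degrees, forces in N, time in s.
With the tool pointing down it reaches from about 350 to 950 mm from the base axis. Payload 17.4 kg.
Tool frame: the origin (TCP) lies on the centre line of the jaws, within the pads' length; the fingertips stand 14 mm ahead of it and the grasp point (between the pads) lies 5 mm behind it; x points along the fingers, y is the direction in which the jaws open and shut, and the axes are right-handed (so a half turn about x gives the same grasp; the last joint's range is limited). The gripper opens to 93 mm and grips with 3 to 60 N. Pads are 15 mm wide; open, the fingers measure 128 mm over their backs; the gripper's body (75 mm by 188 mm) begins 65 mm behind the grasp point.
Start: joints at [-74.301, 6.646, 82.598, -0, 90.757, -2.166], TCP at [207.062, -642.462, 209.046] pointing down, gripper open.
Joint ranges: [-162.19, 162.19], [-47.58, 125.68], [4.15, 143.07], [-65.23, 245.23], [0.69, 171.88], [-170.13, 170.13]. Speed limits (degrees/s): [108.29, 108.29, 127.2, 180, 180, 180].

## Interface

Orientations are given as a 3x3 rotation matrix whose columns are the frame's x, y, z axes.
In Python, from workcell import ctrl gives the robot as it stands.
- The arm moves only by the tool play_rows, never from a script. Its argument "targets" is a list of rows, each a list of 3 entries, a list of its own where there are three numbers: the shift along the tool's x, y, z in units of 1 m (1.0 is 1 m), then the turn, a rotation vector about the tool's x, y, z in units of 45 degrees (1.0 is 45 degrees), then the closure in counts, from 0 (fully open) to 255 (shut). A call has 1 to 12 rows; each row is the pose to reach, as a shift and turn from the pose commanded when the call began, along the tool's axes at that moment; what a row does not reach only later rows make up. A row lasts 1/10 s, in which the tool goes at most 50 mm and 8.59 degrees, less where a joint would pass 70% of its speed; a pose out of reach is approached as far as the arm can. A call with a number of a shift or a turn outside -1 to 1 is refused whole. A call with a gripper value outside its range is refused whole. The fingers move at their own pace and stop on an object; "grip_force" is the grip in N (left out, the last holds). Time passes only in rows, so rows that repeat a pose let the fingers close. It gives the time, the measured TCP pose, the force and the opening at its end, in the units of the state.
- ctrl.sense(): the state, without advancing time (a new reading comes with each control period).
- ctrl.get_image(name): name is "scene" or "top" or "wrist"; returns a dict with "img" (480x640x3 uint8, red, green, blue), "mtx" (3x3 intrinsics, pixels), "k1" (the pictures are not rectified: a ray, as slopes to the right and down, at radius r is drawn at 1 + k1 r^2 times it, then the intrinsics apply), "extrinsics" (4x4, takes a point from camera to world coordinates). Camera axes: x right, y down, z forward; pixel columns grow to the right and rows downward; lengths in mm; the calibration is good to about 2 mm. A picture is of the moment at which its call begins. There is no depth.
- ctrl.sign_off(): hands the job in, once; it reports no verdict.
The state is a dict: "time": time; "joints": joint angles; "joint_vel": joint speeds; "tau": joint torques, N m; "eef_pos": TCP position; "ee_rot": TCP orientation; "contact_force": force on the tool from outside, world axes, zero at the start; "torque": the same for the moment, N m; "finger_gap": finger opening in mm.
Only numpy, scipy, OpenCV 4.12 (cv2) and the standard library are available. Lean on these libraries where they do the work, as an engineer would, in place of code of your own. Each camera call takes 0.05 s, during which the arm holds its last target. There are 200 camera calls.

## Working session

There is one attempt and no reset: what is moved stays moved. The work goes in short steps, Python scripts to look and compute and a tool call to move; the robot and the scene stay as the last step left them, time stands still between calls to the robot, and variables do not carry over. Pictures are saved under pics/ and viewed, about 8 in all and at most 12, crops included, and the job is handed in when it is done.

Besides the shell and the picture viewer there is one more tool, called after ">>>" in YAML: its name, and indented under it one key for each argument. play_rows: Moves the arm, as the interface text tells. Shifts and turns lie within -1 to 1; 1 stands for 1 m of shift or 45 degrees of turn. Its arguments: {"type":"object","properties":{"targets":{"type":"array","items":{"type":"array"}},"grip_force":{"type":"number"}},"required":["targets"]}

```bash
mkdir -p pics; cat > h.py <<'E'
import numpy as np, cv2
from workcell import ctrl
def grab(n,f):
    d=ctrl.get_image(n); cv2.imwrite('pics/'+f+'.png',d['img'][:,:,::-1])
    np.savez('pics/'+f+'.npz',mtx=d['mtx'],k1=d['k1'],E=d['extrinsics']); return d
def ray(f,uv):
    z=np.load('pics/'+f+'.npz');K=z['mtx'];k=float(z['k1']);E=z['E']
    p=np.array([(uv[0]-K[0,2])/K[0,0],(uv[1]-K[1,2])/K[1,1]]);s=p.copy()
    for _ in range(30): s=p/(1+k*(s@s))
    return E[:3,3],E[:3,:3]@np.array([s[0],s[1],1])
def at(f,uv,h):
    o,d=ray(f,uv); return o+d*(h-o[2])/d[2]
def proj(f,P):
    z=np.load('pics/'+f+'.npz');K=z['mtx'];k=float(z['k1']);E=z['E']
    c=E[:3,:3].T@(np.asarray(P)-E[:3,3]);s=c[:2]/c[2];s=s*(1+k*(s@s));return K[:2,:2]@s+K[:2,2]
E
python3 - <<'E'
from h import *
for n in('top','scene'):
    d=grab(n,n); print(n,d['extrinsics'].round(2).tolist(),d['mtx'].tolist(),d['k1'])
s=ctrl.sense();print(s)
E
```

```text
top [[-0.01, -0.99, 0.13, 357.85], [-1.0, 0.01, -0.01, 68.94], [0.01, -0.13, -0.99, 1444.37], [0.0, 0.0, 0.0, 1.0]] [[500.6178892513649, 0.0, 321.43750902759683], [0.0, 500.6178892513649, 237.91740361978688], [0.0, 0.0, 1.0]] -0.06890419924139655
scene [[-0.81, -0.23, 0.55, -364.28], [-0.59, 0.31, -0.74, 1313.24], [-0.0, -0.92, -0.39, 739.41], [0.0, 0.0, 0.0, 1.0]] [[614.0377580907442, 0.0, 319.92109234911703], [0.0, 614.0377580907442, 231.64327602746437], [0.0, 0.0, 1.0]] -0.011064585775182227
{'time': 0.1, 'joints': array([-7.43015430e+01,  6.67221518e+00,  8.26294483e+01, -4.09521294e-04,
        9.07560779e+01, -2.16661153e+00]), 'joint_vel': array([ 0.0646309 , -0.08295787, -0.02035206,  0.06029671,  0.01464495,
        0.01461433]), 'tau': array([ 2.04521733e-03, -7.22893023e+01, -6.23863935e+01,  7.81146437e-02,
        2.27333611e-02, -7.07210665e-05]), 'eef_pos': array([ 207.00692223, -642.29105125,  208.395905  ]), 'ee_rot': array([[-2.79559036e-04,  3.06776176e-01, -9.51781645e-01],
       [ 9.68252075e-04, -9.51781153e-01, -3.06776302e-01],
       [-9.99999492e-01, -1.00732664e-03, -3.09576476e-05]]), 'contact_force': array([ 0.0110071 , -0.26607882, -0.15272349]), 'torque': array([-0.00780291, -0.00756808, -0.00320477]), 'finger_gap': 92.71242660189719}
```

View pics/top.png

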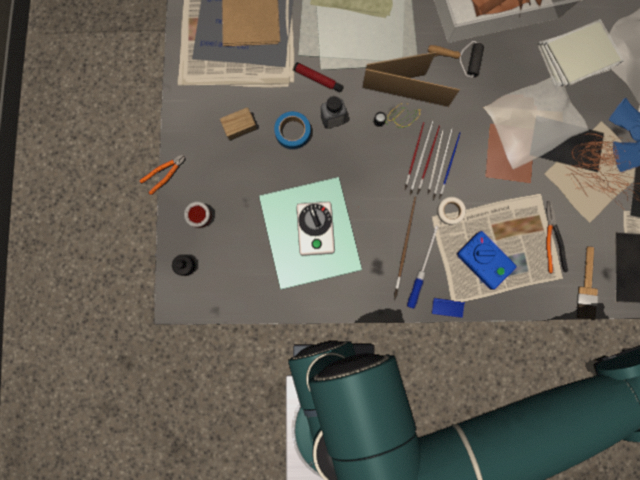

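View pics/scene.png

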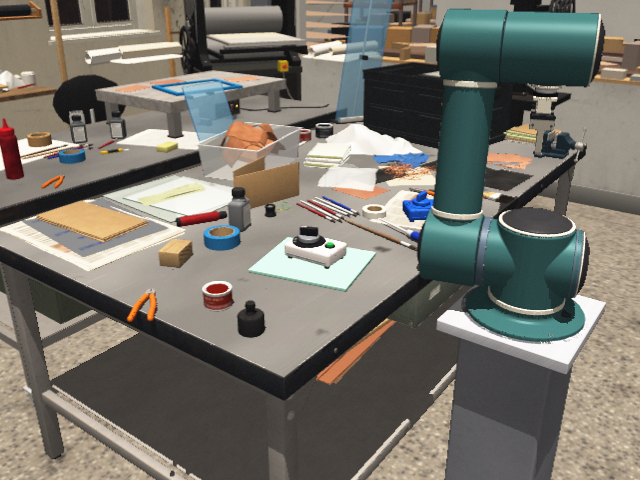

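The top view shows the white timer on the slab: knob at about (316,219), start button at (316,244), front towards the robot. The blue look-alike is at (487,260).

```bash
python3 - <<'E'
from h import *
print('knob',at('top',(316,219),75).round(1),'btn',at('top',(316.5,244),65).round(1))
im=cv2.imread('pics/top.png')[185:275,256:376]
cv2.imwrite('pics/c1.png',cv2.resize(im,None,fx=6,fy=6,interpolation=cv2.INTER_CUBIC))
E
```

```text
knob [584.   73.5  75. ] btn [515.5  72.7  65. ]
```

View pics/c1.png

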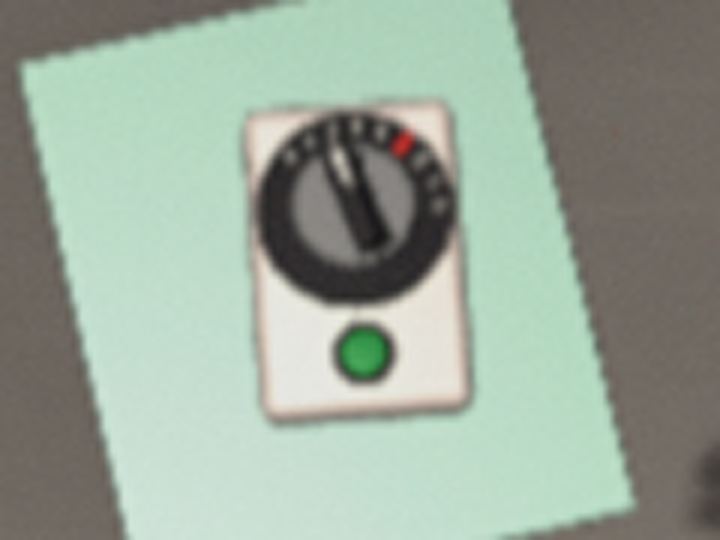

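Timer yaw is roughly +4°. The pointer sits at about +21° in the world, so the knob reads about 0.5, and I need a turn of roughly 57° clockwise. The tool yaw already nearly straddles the bar, so I'll move above the knob.

>>> play_rows:
  targets:
    - [[0,-0.565,-0.578],[0,0,0],0]
    - [[0,-0.565,-0.578],[0,0,0],0]
    - [[0,-0.565,-0.578],[0,0,0],0]
    - [[0,-0.565,-0.578],[0,0,0],0]
    - [[0,-0.565,-0.578],[0,0,0],0]
    - [[0,-0.565,-0.578],[0,0,0],0]
    - [[0,-0.565,-0.578],[0,0,0],0]
    - [[0,-0.565,-0.578],[0,0,0],0]
    - [[0,-0.565,-0.578],[0,0,0],0]
    - [[0,-0.565,-0.578],[0,0,0],0]
    - [[0,-0.565,-0.578],[0,0,0],0]
    - [[0,-0.565,-0.578],[0,0,0],0]

```text
time: 1.3
eef_pos: [487.2, -109.6, 209.1]
ee_rot: [[0.0, 0.307, -0.952], [-0.0, -0.952, -0.307], [-1.0, 0.0, -0.0]]
contact_force: [0.1, -0.0, -0.2]
finger_gap: 93.2
```

>>> play_rows:
  targets:
    - [[0,-0.144,-0.148],[0,0,0],0]
    - [[0,-0.144,-0.148],[0,0,0],0]
    - [[0,-0.144,-0.148],[0,0,0],0]
    - [[0,-0.144,-0.148],[0,0,0],0]
    - [[0,-0.144,-0.148],[0,0,0],0]
    - [[0,-0.144,-0.148],[0,0,0],0]
    - [[0,-0.144,-0.148],[0,0,0],0]
    - [[0,-0.144,-0.148],[0,0,0],0]

```text
time: 2.1
eef_pos: [583.1, 69.6, 209.2]
ee_rot: [[0.0, 0.305, -0.952], [-0.0, -0.952, -0.305], [-1.0, 0.0, -0.0]]
contact_force: [-0.4, -0.0, -0.5]
finger_gap: 93.0
```

```bash
python3 - <<'E'
from h import *
d=grab('wrist','w1');print(d['extrinsics'].round(2).tolist())
s=ctrl.sense();print(s['eef_pos'],s['joints'].round(1),s['contact_force'],s['torque'])
E
```

```text
[[0.31, -0.92, -0.25, 653.29], [-0.95, -0.29, -0.08, 92.17], [-0.0, 0.26, -0.96, 383.84], [0.0, 0.0, 0.0, 1.0]]
[583.1596095   69.60761593 209.33445853] [ 4.3 -4.3 93.7 -0.  90.6 76.5] [0.19314399 0.21443245 0.35533092] [ 0.03470298 -0.0028032  -0.00142783]
```

View pics/w1.png

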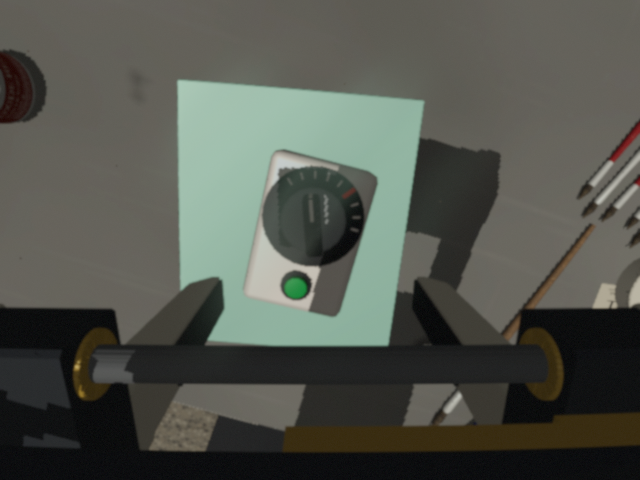

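The shadowed wrist view shows the dial centred at about (313,216) and the button at (295,287). I'll enlarge and brighten it.

```bash
python3 - <<'E'
from h import *
im=cv2.imread('pics/w1.png')[140:325,235:390].astype(float)/255
im=(im**0.5*255).astype('uint8')
cv2.imwrite('pics/c2.png',cv2.resize(im,None,fx=3.2*1,fy=3.2,interpolation=cv2.INTER_CUBIC))
E
```

```text
(no output)
```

View pics/c2.png

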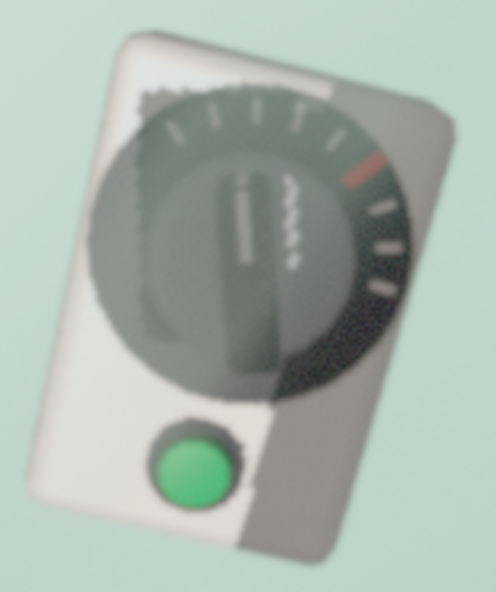

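```bash
python3 - <<'E'
from h import *
W=lambda c,h: at('w1',(c[0]/3.2+235,c[1]/3.2+140),h).round(1)
print('dial c',W((250,245),56),'skirt',W((254,257),75),'btn',W((195,472),65))
for a,b in(((118,70),(30,470)),((452,140),(338,535))):
    p,q=W(a,56),W(b,56);v=p-q;print('edge',p,q,np.degrees(np.arctan2(v[1],v[0])))
p,q=W((241,176),99),W((246,262),99);v=p-q;print('ptr',p,q,np.degrees(np.arctan2(v[1],v[0])))
p,q=W((244,174),99),W((252,350),99);v=p-q;print('bar',p,q,np.degrees(np.arctan2(v[1],v[0])))
c=W((250,245),56)
v=W((367,170),56)-c;print('red',np.degrees(np.arctan2(v[1],v[0])),v)
v=W((176,132),56)-c;print('tick0',np.degrees(np.arctan2(v[1],v[0])),v)
v=W((382,288),56)-c;print('tick2.4',np.degrees(np.arctan2(v[1],v[0])),v)
# top view
T=lambda c,h: at('top',(c[0]/6+256-.4,c[1]/6+185-.4),h).round(1)
print('top dial',T((357,208),56),'btn',T((364,352),65),'bar',T((335,138),99),T((376,245),99))
E
```

```text
dial c [586.7  75.4  56. ] skirt [587.7  74.3  75. ] btn [519.   70.7  65. ]
edge [622.3 124.7  56. ] [500.6 117.6  56. ] 3.3388615424849015
edge [632.3  30.8  56. ] [508.7  22.4  56. ] 3.8879095608330734
ptr [611.1  84.9  99. ] [591.   77.2  99. ] 20.961065734541553
bar [611.8  84.3  99. ] [569.7  68.9  99. ] 20.09230360621872
red -39.20720350496787 [ 30.4 -24.8   0. ]
tick0 50.44538590587235 [24.2 29.3  0. ]
tick2.4 -90.71615994547041 [ -0.5 -40.    0. ]
top dial [586.4  76.1  56. ] btn [517.5  73.3  65. ] bar [611.7  85.7  99. ] [562.3  67.4  99. ]
```

>>> play_rows:
  targets:
    - [[0,0,0],[0,0,0],0]
    - [[0,0,0],[0,0,0],0]

```text
time: 2.35
eef_pos: [583.3, 70.2, 209.3]
ee_rot: [[0.0, 0.306, -0.952], [0.0, -0.952, -0.306], [-1.0, 0.0, -0.0]]
contact_force: [0.1, -0.5, 0.1]
finger_gap: 93.0
```

>>> play_rows:
  targets:
    - [[0.04,-0.0037,-0.0051],[-0.06,0,0],0]
    - [[0.075,-0.0037,-0.0051],[-0.06,0,0],0]
    - [[0.108,-0.0037,-0.0051],[-0.06,0,0],0]
    - [[0.108,-0.0037,-0.0051],[-0.06,0,0],185]
    - [[0.108,-0.0037,-0.0051],[-0.06,0,0],185]
    - [[0.108,-0.0037,-0.0051],[-0.06,0,0],185]
    - [[0.108,-0.0037,-0.0051],[-0.06,0,0],185]
    - [[0.108,-0.0037,-0.0051],[-0.06,0,0],185]
    - [[0.108,-0.0037,-0.0051],[-0.06,0,0],185]
    - [[0.108,-0.0037,-0.0051],[-0.06,0,0],185]
  grip_force: 25

```text
time: 3.35
eef_pos: [587.3, 75.9, 101.4]
ee_rot: [[0.0, 0.351, -0.936], [0.0, -0.936, -0.351], [-1.0, 0.0, -0.0]]
contact_force: [0.3, -0.7, 0.1]
finger_gap: 41.6
```

```bash
python3 - <<'E'
from h import *
d=grab('wrist','w2')
s=ctrl.sense();print(s['eef_pos'],s['joints'].round(1),s['contact_force'],s['torque'])
im=cv2.imread('pics/w2.png').astype(float)/255
cv2.imwrite('pics/w2b.png',(im**0.5*255).astype('uint8'))
E
```

```text
[587.21023799  75.91495886 101.21704611] [  4.9  -0.8 100.4   0.   80.4  74.3] [-0.03513171  0.17306211 -0.47387938] [-0.0393704   0.01723506  0.04951292]
```

View pics/w2b.png

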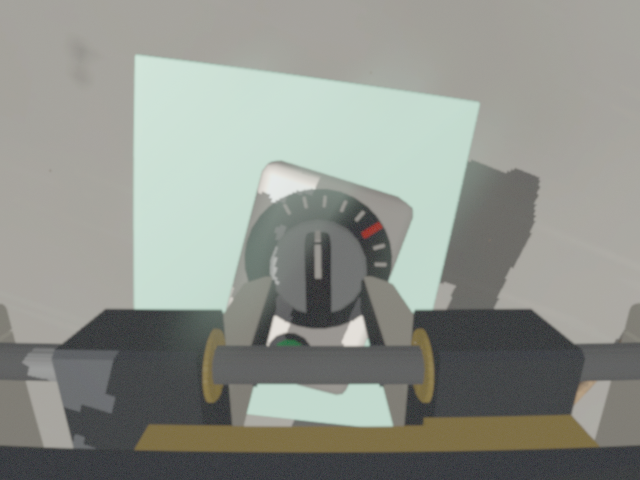

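The bar is centred between the fingers and the jaws line up with it. I'll finish narrowing the gap and then feel downwards.

>>> play_rows:
  targets:
    - [[0,0,0],[0,0,0],185]
    - [[0,0,0],[0,0,0],185]
    - [[0,0,0],[0,0,0],185]
    - [[0.002,0,0],[0,0,0],185]
    - [[0.004,0,0],[0,0,0],185]
    - [[0.006,0,0],[0,0,0],185]
    - [[0.006,0,0],[0,0,0],185]

```text
time: 4.1
eef_pos: [587.0, 75.9, 94.6]
ee_rot: [[-0.001, 0.351, -0.936], [-0.0, -0.936, -0.351], [-1.0, -0.0, 0.001]]
contact_force: [-0.1, -0.7, 0.6]
finger_gap: 25.5
```

>>> play_rows:
  targets:
    - [[0.0005,0,0],[0,0,0],185]
    - [[0.001,0,0],[0,0,0],185]
    - [[0.0015,0,0],[0,0,0],185]
    - [[0.0015,0,0],[0,0,0],185]

```text
time: 4.5
eef_pos: [587.2, 75.9, 93.5]
ee_rot: [[0.0, 0.351, -0.936], [0.0, -0.936, -0.351], [-1.0, -0.0, -0.0]]
contact_force: [0.7, -1.1, 0.3]
finger_gap: 25.3
```

>>> play_rows:
  targets:
    - [[0.0005,0,0],[0,0,0],185]
    - [[0.001,0,0],[0,0,0],185]
    - [[0.001,0,0],[0,0,0],185]

```text
time: 4.8
eef_pos: [587.2, 75.9, 92.5]
ee_rot: [[-0.0, 0.351, -0.936], [0.0, -0.936, -0.351], [-1.0, -0.0, 0.0]]
contact_force: [-0.4, 0.2, -0.2]
finger_gap: 25.4
```

>>> play_rows:
  targets:
    - [[0.0005,0,0],[0,0,0],185]
    - [[0.001,0,0],[0,0,0],185]
    - [[0.001,0,0],[0,0,0],185]

```text
time: 5.1
eef_pos: [587.1, 75.9, 91.4]
ee_rot: [[-0.0, 0.351, -0.936], [0.0, -0.936, -0.351], [-1.0, -0.0, 0.0]]
contact_force: [0.6, -0.5, -0.1]
finger_gap: 25.7
```

>>> play_rows:
  targets:
    - [[0.0005,0,0],[0,0,0],185]
    - [[0.001,0,0],[0,0,0],185]
    - [[0.001,0,0],[0,0,0],185]

```text
time: 5.4
eef_pos: [587.2, 75.9, 90.5]
ee_rot: [[-0.0, 0.351, -0.936], [0.0, -0.936, -0.351], [-1.0, -0.0, 0.0]]
contact_force: [0.6, 0.0, -0.4]
finger_gap: 25.6
```

>>> play_rows:
  targets:
    - [[0.0005,0,0],[0,0,0],185]
    - [[0.001,0,0],[0,0,0],185]
    - [[0.001,0,0],[0,0,0],185]

```text
time: 5.7
eef_pos: [587.1, 75.9, 89.4]
ee_rot: [[-0.0, 0.351, -0.936], [-0.0, -0.936, -0.351], [-1.0, -0.0, 0.0]]
contact_force: [1.1, -0.4, 0.4]
finger_gap: 25.6
```

>>> play_rows:
  targets:
    - [[0.0005,0,0],[0,0,0],185]
    - [[0.001,0,0],[0,0,0],185]
    - [[0.001,0,0],[0,0,0],185]

```text
time: 6.0
eef_pos: [587.1, 75.9, 88.5]
ee_rot: [[-0.0, 0.351, -0.936], [0.0, -0.936, -0.351], [-1.0, -0.0, 0.0]]
contact_force: [-1.1, -0.0, -0.2]
finger_gap: 25.5
```

Fingertips are at z = 74.5. Continuing down.

>>> play_rows:
  targets:
    - [[0.0005,0,0],[0,0,0],185]
    - [[0.001,0,0],[0,0,0],185]
    - [[0.001,0,0],[0,0,0],185]

```text
time: 6.3
eef_pos: [587.1, 75.9, 87.4]
ee_rot: [[-0.0, 0.351, -0.936], [0.0, -0.936, -0.351], [-1.0, -0.0, 0.0]]
contact_force: [-0.3, -0.5, 0.1]
finger_gap: 25.6
```

>>> play_rows:
  targets:
    - [[0.0005,0,0],[0,0,0],185]
    - [[0.0005,0,0],[0,0,0],185]

```text
time: 6.5
eef_pos: [587.2, 75.9, 87.0]
ee_rot: [[-0.0, 0.351, -0.936], [0.0, -0.936, -0.351], [-1.0, -0.0, 0.0]]
contact_force: [0.3, -0.8, -0.0]
finger_gap: 25.0
```

>>> play_rows:
  targets:
    - [[0.0005,0,0],[0,0,0],185]
    - [[0.0005,0,0],[0,0,0],185]

```text
time: 6.7
eef_pos: [587.2, 75.9, 86.5]
ee_rot: [[-0.0, 0.351, -0.936], [0.0, -0.936, -0.351], [-1.0, -0.0, 0.0]]
contact_force: [0.6, 0.1, -0.2]
finger_gap: 25.6
```

>>> play_rows:
  targets:
    - [[0.0005,0,0],[0,0,0],185]
    - [[0.0005,0,0],[0,0,0],185]

```text
time: 6.9
eef_pos: [587.2, 75.9, 86.0]
ee_rot: [[-0.0, 0.351, -0.936], [0.0, -0.936, -0.351], [-1.0, -0.0, 0.0]]
contact_force: [-0.9, 0.2, 0.3]
finger_gap: 25.7
```

>>> play_rows:
  targets:
    - [[0.0005,0,0],[0,0,0],185]
    - [[0.0005,0,0],[0,0,0],185]

```text
time: 7.1
eef_pos: [587.2, 75.9, 85.5]
ee_rot: [[-0.0, 0.351, -0.936], [0.0, -0.936, -0.351], [-1.0, -0.0, 0.0]]
contact_force: [0.9, 0.0, 0.6]
finger_gap: 25.2
```

>>> play_rows:
  targets:
    - [[0.0005,0,0],[0,0,0],185]
    - [[0.0005,0,0],[0,0,0],185]

```text
time: 7.3
eef_pos: [587.2, 75.9, 84.9]
ee_rot: [[-0.0, 0.351, -0.936], [-0.0, -0.936, -0.351], [-1.0, -0.0, 0.0]]
contact_force: [-0.2, 0.2, 0.9]
finger_gap: 25.5
```

>>> play_rows:
  targets:
    - [[0.0005,0,0],[0,0,0],185]
    - [[0.0005,0,0],[0,0,0],185]

```text
time: 7.5
eef_pos: [587.1, 75.9, 84.5]
ee_rot: [[-0.0, 0.351, -0.936], [0.0, -0.936, -0.351], [-1.0, -0.0, 0.0]]
contact_force: [-0.5, 0.3, -0.6]
finger_gap: 25.1
```

>>> play_rows:
  targets:
    - [[0.0003,0,0],[0,0,0],185]
    - [[0.0003,0,0],[0,0,0],185]

```text
time: 7.7
eef_pos: [587.2, 75.9, 84.2]
ee_rot: [[-0.0, 0.351, -0.936], [0.0, -0.936, -0.351], [-1.0, -0.0, 0.0]]
contact_force: [-0.6, 0.2, 1.4]
finger_gap: 25.7
```

>>> play_rows:
  targets:
    - [[0.0003,0,0],[0,0,0],185]
    - [[0.0003,0,0],[0,0,0],185]

```text
time: 7.9
eef_pos: [587.2, 75.9, 83.9]
ee_rot: [[-0.0, 0.351, -0.936], [-0.0, -0.936, -0.351], [-1.0, -0.0, 0.0]]
contact_force: [-0.8, -0.4, -0.2]
finger_gap: 25.3
```

>>> play_rows:
  targets:
    - [[0.0003,0,0],[0,0,0],185]
    - [[0.0003,0,0],[0,0,0],185]

```text
time: 8.1
eef_pos: [587.2, 75.9, 83.6]
ee_rot: [[-0.0, 0.351, -0.936], [0.0, -0.936, -0.351], [-1.0, -0.0, 0.0]]
contact_force: [0.2, -0.2, 0.5]
finger_gap: 25.4
```

>>> play_rows:
  targets:
    - [[0.0003,0,0],[0,0,0],185]
    - [[0.0003,0,0],[0,0,0],185]

```text
time: 8.3
eef_pos: [587.2, 75.9, 83.3]
ee_rot: [[-0.0, 0.351, -0.936], [0.0, -0.936, -0.351], [-1.0, -0.0, -0.0]]
contact_force: [0.5, 0.0, 0.6]
finger_gap: 25.5
```

>>> play_rows:
  targets:
    - [[0.0003,0,0],[0,0,0],185]
    - [[0.0003,0,0],[0,0,0],185]

```text
time: 8.5
eef_pos: [587.2, 75.9, 83.0]
ee_rot: [[-0.0, 0.351, -0.936], [0.0, -0.936, -0.351], [-1.0, -0.0, 0.0]]
contact_force: [0.5, 0.6, 1.4]
finger_gap: 25.1
```

```bash
python3 - <<'E'
from h import *
s=ctrl.sense();print(s['eef_pos'],s['contact_force'],s['torque'])
d=grab('scene','s2');d=grab('wrist','w3')
c=proj('s2',(587,75,80)).astype(int);print(c)
a=cv2.imread('pics/s2.png')[c[1]-45:c[1]+45,c[0]-50:c[0]+50]
b=cv2.imread('pics/w3.png')[140:420,160:480].astype(float)/255
b=(b**.5*255).astype('uint8')
a=cv2.resize(a,(440,396),interpolation=cv2.INTER_CUBIC);b=cv2.resize(b,(360,315));b=cv2.copyMakeBorder(b,0,81,0,0,0)
cv2.imwrite('pics/c3.png',np.hstack([a,b]))
E
```

```text
[587.16394441  75.904436    83.01359528] [0.52188013 0.60762781 1.43934914] [-0.0186768  -0.01699528 -0.01100429]
[307 232]
```

View pics/c3.png

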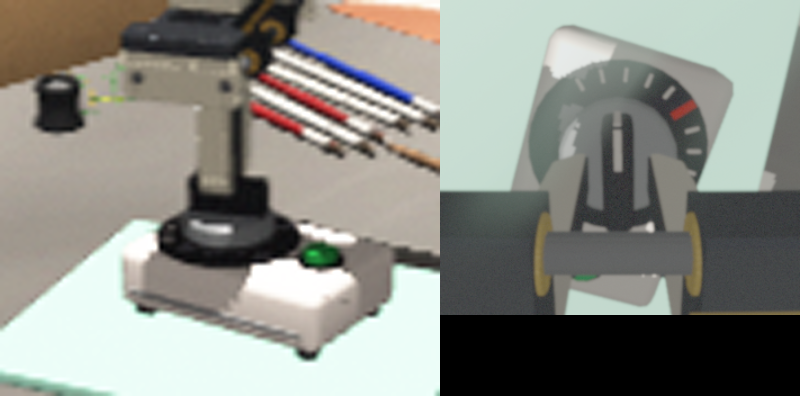

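The scene crop shows the grey finger ending above the skirt, though the dark pad may blend into the bar. The jaws are still centred on it. I'll keep feeling down.

>>> play_rows:
  targets:
    - [[0.0005,0,0],[0,0,0],185]
    - [[0.0005,0,0],[0,0,0],185]

```text
time: 8.8
eef_pos: [587.2, 75.9, 82.5]
ee_rot: [[-0.0, 0.351, -0.936], [0.0, -0.936, -0.351], [-1.0, -0.0, 0.0]]
contact_force: [0.6, -0.0, -0.0]
finger_gap: 25.6
```

>>> play_rows:
  targets:
    - [[0.0004,0,0],[0,0,0],185]
    - [[0.0004,0,0],[0,0,0],185]

```text
time: 9.0
eef_pos: [587.1, 75.9, 82.1]
ee_rot: [[-0.0, 0.351, -0.936], [0.0, -0.936, -0.351], [-1.0, -0.0, 0.0]]
contact_force: [-0.8, -0.2, -0.3]
finger_gap: 25.3
```

>>> play_rows:
  targets:
    - [[0.0004,0,0],[0,0,0],185]
    - [[0.0004,0,0],[0,0,0],185]

```text
time: 9.2
eef_pos: [587.1, 75.9, 81.7]
ee_rot: [[-0.0, 0.351, -0.936], [0.0, -0.936, -0.351], [-1.0, -0.0, 0.0]]
contact_force: [0.1, -0.2, -1.7]
finger_gap: 25.9
```

```bash
python3 - <<'E'
from h import *
def tri(obs):
    A=np.zeros((3,3));b=np.zeros(3)
    for f,uv in obs:
        o,d=ray(f,uv);d/=np.linalg.norm(d);M=np.eye(3)-np.outer(d,d);A+=M;b+=M@o
    P=np.linalg.solve(A,b);print(P.round(1),[(proj(f,P)-uv).round(1) for f,uv in obs])
b=[('top',(316.4,243.4)),('s2',(329.7,245.2)),('w1',(295.9,287.5))]
tri(b);tri(b[:2]);tri(b[1:])
for z in(60,65,70,75,80):print(z,proj('s2',(587,75,z)), ((proj('s2',(587,75,z))-[257,187])*4.4).round())
print(((proj('s2',np.array([587.1,75.9,69])-12.7*np.array([.351,-.936,0]))-[257,187])*4.4).round(),((proj('s2',np.array([587.1,75.9,69])-30*np.array([.351,-.936,0]))-[257,187])*4.4).round())
E
```

```text
[516.7  71.4  59.1] [array([0.6, 0.4]), array([-0.4, -0.1]), array([-1. , -0.5])]
[516.6  72.2  59.2] [array([0.3, 0.4]), array([-0.5, -0.1])]
[516.2  70.3  58.5] [array([-0.,  0.]), array([0., 0.])]
60 [307.92180135 239.10492691] [224. 229.]
65 [307.90648664 237.44933438] [224. 222.]
70 [307.89113887 235.78995815] [224. 215.]
75 [307.87575795 234.12678604] [224. 207.]
80 [307.86034378 232.45980583] [224. 200.]
[217. 224.] [209. 235.]
```

>>> play_rows:
  targets:
    - [[0.0004,0,0],[0,0,0],185]
    - [[0.0004,0,0],[0,0,0],185]

```text
time: 9.4
eef_pos: [587.2, 75.9, 81.3]
ee_rot: [[-0.0, 0.351, -0.936], [0.0, -0.936, -0.351], [-1.0, -0.0, 0.0]]
contact_force: [0.3, -0.7, -0.9]
finger_gap: 25.4
```

>>> play_rows:
  targets:
    - [[0.0004,0,0],[0,0,0],185]
    - [[0.0004,0,0],[0,0,0],185]

```text
time: 9.6
eef_pos: [587.1, 75.9, 80.9]
ee_rot: [[-0.0, 0.351, -0.936], [0.0, -0.936, -0.351], [-1.0, -0.0, 0.0]]
contact_force: [-0.4, -0.2, 0.1]
finger_gap: 25.5
```

>>> play_rows:
  targets:
    - [[0.0004,0,0],[0,0,0],185]
    - [[0.0004,0,0],[0,0,0],185]

```text
time: 9.8
eef_pos: [587.2, 75.9, 80.5]
ee_rot: [[-0.0, 0.351, -0.936], [0.0, -0.936, -0.351], [-1.0, -0.0, 0.0]]
contact_force: [-0.8, -0.2, -0.1]
finger_gap: 25.6
```

>>> play_rows:
  targets:
    - [[0.0005,0,0],[0,0,0],185]
    - [[0.0005,0,0],[0,0,0],185]

```text
time: 10.0
eef_pos: [587.1, 75.9, 80.0]
ee_rot: [[-0.0, 0.351, -0.936], [-0.0, -0.936, -0.351], [-1.0, 0.0, 0.0]]
contact_force: [0.9, -0.5, 0.1]
finger_gap: 25.6
```

>>> play_rows:
  targets:
    - [[0.0005,0,0],[0,0,0],185]
    - [[0.0005,0,0],[0,0,0],185]

```text
time: 10.2
eef_pos: [587.2, 75.9, 79.5]
ee_rot: [[-0.0, 0.351, -0.936], [0.0, -0.936, -0.351], [-1.0, -0.0, 0.0]]
contact_force: [-0.2, -0.1, -0.2]
finger_gap: 25.4
```

>>> play_rows:
  targets:
    - [[0.0004,0,0],[0,0,0],185]
    - [[0.0004,0,0],[0,0,0],185]

```text
time: 10.4
eef_pos: [587.2, 75.9, 79.1]
ee_rot: [[-0.0, 0.351, -0.936], [0.0, -0.936, -0.351], [-1.0, -0.0, 0.0]]
contact_force: [0.5, 0.6, 0.1]
finger_gap: 25.2
```

```bash
python3 - <<'E'
from h import *
d=grab('scene','s3')
a=cv2.imread('pics/s3.png')[195:275,265:365].astype(float)/255
a=((a**.45)*255).astype('uint8')
cv2.imwrite('pics/c4.png',cv2.resize(a,None,fx=7,fy=7,interpolation=cv2.INTER_CUBIC))
E
```

```text
(no output)
```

View pics/c4.png

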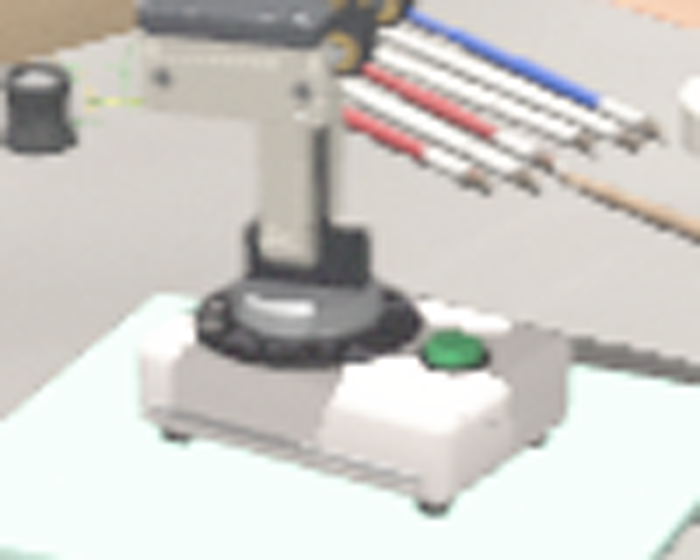

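The finger's visible end at (290,265) is still well above the skirt, whose top is at about y=300, which agrees with feeling no contact. I'll continue down.

>>> play_rows:
  targets:
    - [[0.0005,0,0],[0,0,0],185]
    - [[0.001,0,0],[0,0,0],185]

```text
time: 10.65
eef_pos: [587.2, 75.9, 78.1]
ee_rot: [[0.0, 0.351, -0.936], [0.0, -0.936, -0.351], [-1.0, -0.0, -0.0]]
contact_force: [0.4, 0.2, 0.5]
finger_gap: 25.8
```

>>> play_rows:
  targets:
    - [[0.0005,0,0],[0,0,0],185]
    - [[0.0005,0,0],[0,0,0],185]

```text
time: 10.85
eef_pos: [587.1, 75.9, 77.5]
ee_rot: [[-0.0, 0.351, -0.936], [-0.0, -0.936, -0.351], [-1.0, -0.0, 0.0]]
contact_force: [-0.3, 0.1, -0.5]
finger_gap: 25.7
```

>>> play_rows:
  targets:
    - [[0.0005,0,0],[0,0,0],185]
    - [[0.0005,0,0],[0,0,0],185]

```text
time: 11.05
eef_pos: [587.1, 75.9, 77.0]
ee_rot: [[-0.0, 0.351, -0.936], [0.0, -0.936, -0.351], [-1.0, -0.0, 0.0]]
contact_force: [0.6, 0.6, 0.2]
finger_gap: 25.5
```

>>> play_rows:
  targets:
    - [[0.0005,0,0],[0,0,0],185]
    - [[0.001,0,0],[0,0,0],185]

```text
time: 11.25
eef_pos: [587.2, 75.9, 76.1]
ee_rot: [[0.0, 0.351, -0.936], [-0.0, -0.936, -0.351], [-1.0, 0.0, -0.0]]
contact_force: [-0.4, -0.5, -0.1]
finger_gap: 25.4
```

>>> play_rows:
  targets:
    - [[0.0005,0,0],[0,0,0],185]
    - [[0.0005,0,0],[0,0,0],185]

```text
time: 11.45
eef_pos: [587.2, 75.9, 75.6]
ee_rot: [[-0.0, 0.351, -0.936], [-0.0, -0.936, -0.351], [-1.0, -0.0, 0.0]]
contact_force: [-0.3, -0.2, -1.1]
finger_gap: 25.6
```

>>> play_rows:
  targets:
    - [[0.0005,0,0],[0,0,0],185]
    - [[0.0005,0,0],[0,0,0],185]

```text
time: 11.65
eef_pos: [587.2, 75.9, 75.1]
ee_rot: [[-0.0, 0.351, -0.936], [0.0, -0.936, -0.351], [-1.0, -0.0, 0.0]]
contact_force: [-0.1, 0.4, 0.2]
finger_gap: 25.5
```

>>> play_rows:
  targets:
    - [[0.0005,0,0],[0,0,0],185]
    - [[0.0005,0,0],[0,0,0],185]

```text
time: 11.85
eef_pos: [587.2, 75.9, 74.6]
ee_rot: [[-0.0, 0.351, -0.936], [0.0, -0.936, -0.351], [-1.0, -0.0, 0.0]]
contact_force: [-0.6, -0.1, 0.3]
finger_gap: 25.7
```

>>> play_rows:
  targets:
    - [[0.0005,0,0],[0,0,0],185]
    - [[0.0005,0,0],[0,0,0],185]

```text
time: 12.05
eef_pos: [587.2, 75.9, 74.1]
ee_rot: [[0.0, 0.351, -0.936], [-0.0, -0.936, -0.351], [-1.0, 0.0, -0.0]]
contact_force: [-0.4, -0.0, -1.3]
finger_gap: 25.4
```

>>> play_rows:
  targets:
    - [[0.0005,0,0],[0,0,0],185]
    - [[0.0005,0,0],[0,0,0],185]

```text
time: 12.25
eef_pos: [587.2, 75.9, 73.6]
ee_rot: [[-0.0, 0.351, -0.936], [-0.0, -0.936, -0.351], [-1.0, -0.0, 0.0]]
contact_force: [0.3, 0.4, 0.4]
finger_gap: 25.2
```

>>> play_rows:
  targets:
    - [[0.0005,0,0],[0,0,0],185]
    - [[0.0005,0,0],[0,0,0],185]

```text
time: 12.45
eef_pos: [587.1, 75.9, 73.1]
ee_rot: [[-0.0, 0.351, -0.936], [-0.0, -0.936, -0.351], [-1.0, -0.0, 0.0]]
contact_force: [-0.1, -0.1, -0.0]
finger_gap: 25.6
```

>>> play_rows:
  targets:
    - [[0.0005,0,0],[0,0,0],185]
    - [[0.0005,0,0],[0,0,0],185]

```text
time: 12.65
eef_pos: [587.2, 75.9, 72.6]
ee_rot: [[-0.0, 0.351, -0.936], [0.0, -0.936, -0.351], [-1.0, -0.0, 0.0]]
contact_force: [0.4, -0.1, 0.3]
finger_gap: 25.8
```

>>> play_rows:
  targets:
    - [[0.0005,0,0],[0,0,0],185]
    - [[0.0005,0,0],[0,0,0],185]

```text
time: 12.85
eef_pos: [587.1, 75.9, 72.1]
ee_rot: [[-0.0, 0.351, -0.936], [0.0, -0.936, -0.351], [-1.0, -0.0, 0.0]]
contact_force: [-0.7, 0.6, 1.0]
finger_gap: 25.2
```

>>> play_rows:
  targets:
    - [[0.0005,0,0],[0,0,0],185]
    - [[0.0005,0,0],[0,0,0],185]

```text
time: 13.05
eef_pos: [587.2, 75.9, 71.6]
ee_rot: [[-0.0, 0.351, -0.936], [-0.0, -0.936, -0.351], [-1.0, -0.0, 0.0]]
contact_force: [-0.5, 0.6, 1.3]
finger_gap: 25.1
```

```bash
python3 - <<'E'
from h import *
print(ctrl.sense()['contact_force'])
d=grab('scene','s4')
g=lambda n:cv2.resize(((cv2.imread(f'pics/{n}.png')[205:265,275:345]/255.)**.45*255).astype('uint8'),None,fx=5.6,fy=5.6,interpolation=cv2.INTER_CUBIC)
cv2.imwrite('pics/c5.png',np.hstack([g('s3'),g('s4')]))
E
```

```text
[-0.47715144  0.59034949  1.26514474]
```

View pics/c5.png

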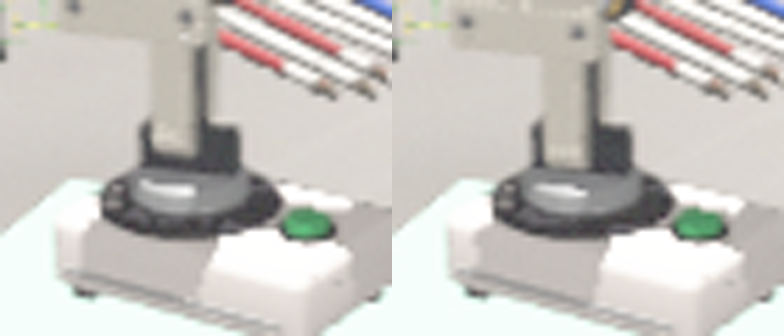

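The finger end has moved from y≈152 to 165. The skirt plane at the finger is at about 175–183, so several mm remain.

>>> play_rows:
  targets:
    - [[0.0005,0,0],[0,0,0],185]
    - [[0.0005,0,0],[0,0,0],185]

```text
time: 13.3
eef_pos: [587.2, 75.9, 71.1]
ee_rot: [[-0.0, 0.351, -0.936], [-0.0, -0.936, -0.351], [-1.0, 0.0, 0.0]]
contact_force: [0.7, -1.1, -0.6]
finger_gap: 25.6
```

>>> play_rows:
  targets:
    - [[0.0005,0,0],[0,0,0],185]
    - [[0.0005,0,0],[0,0,0],185]

```text
time: 13.5
eef_pos: [587.2, 75.9, 70.6]
ee_rot: [[-0.0, 0.351, -0.936], [-0.0, -0.936, -0.351], [-1.0, -0.0, 0.0]]
contact_force: [-0.4, -0.9, -0.4]
finger_gap: 25.2
```

>>> play_rows:
  targets:
    - [[0.0005,0,0],[0,0,0],185]
    - [[0.0005,0,0],[0,0,0],185]

```text
time: 13.7
eef_pos: [587.2, 75.9, 70.1]
ee_rot: [[-0.0, 0.351, -0.936], [0.0, -0.936, -0.351], [-1.0, -0.0, 0.0]]
contact_force: [0.5, -0.2, -0.4]
finger_gap: 25.1
```

>>> play_rows:
  targets:
    - [[0.0005,0,0],[0,0,0],185]
    - [[0.0005,0,0],[0,0,0],185]

```text
time: 13.9
eef_pos: [587.2, 75.9, 69.6]
ee_rot: [[-0.0, 0.351, -0.936], [-0.0, -0.936, -0.351], [-1.0, -0.0, 0.0]]
contact_force: [0.1, -0.2, 0.2]
finger_gap: 25.4
```

>>> play_rows:
  targets:
    - [[0.0005,0,0],[0,0,0],185]
    - [[0.0005,0,0],[0,0,0],185]

```text
time: 14.1
eef_pos: [587.2, 75.9, 69.1]
ee_rot: [[-0.0, 0.351, -0.936], [-0.0, -0.936, -0.351], [-1.0, 0.0, 0.0]]
contact_force: [0.5, 0.0, -0.8]
finger_gap: 25.7
```

>>> play_rows:
  targets:
    - [[0.0005,0,0],[0,0,0],185]
    - [[0.0005,0,0],[0,0,0],185]

```text
time: 14.3
eef_pos: [587.2, 75.9, 68.6]
ee_rot: [[-0.0, 0.351, -0.936], [-0.0, -0.936, -0.351], [-1.0, -0.0, 0.0]]
contact_force: [-0.2, 0.2, -0.0]
finger_gap: 25.4
```

>>> play_rows:
  targets:
    - [[0.0005,0,0],[0,0,0],185]
    - [[0.0005,0,0],[0,0,0],185]

```text
time: 14.5
eef_pos: [587.1, 75.9, 68.1]
ee_rot: [[-0.0, 0.351, -0.936], [0.0, -0.936, -0.351], [-1.0, -0.0, 0.0]]
contact_force: [-1.2, -0.2, -1.0]
finger_gap: 25.7
```

>>> play_rows:
  targets:
    - [[0.0005,0,0],[0,0,0],185]
    - [[0.0005,0,0],[0,0,0],185]

```text
time: 14.7
eef_pos: [587.1, 75.9, 67.6]
ee_rot: [[-0.0, 0.351, -0.936], [0.0, -0.936, -0.351], [-1.0, -0.0, 0.0]]
contact_force: [0.6, 0.3, 0.1]
finger_gap: 25.6
```

>>> play_rows:
  targets:
    - [[0.0005,0,0],[0,0,0],185]
    - [[0.0005,0,0],[0,0,0],185]

```text
time: 14.9
eef_pos: [587.2, 75.9, 67.1]
ee_rot: [[-0.0, 0.351, -0.936], [-0.0, -0.936, -0.351], [-1.0, -0.0, 0.0]]
contact_force: [0.9, 0.1, -0.7]
finger_gap: 25.9
```

>>> play_rows:
  targets:
    - [[0.0005,0,0],[0,0,0],185]
    - [[0.0005,0,0],[0,0,0],185]

```text
time: 15.1
eef_pos: [587.2, 75.9, 66.6]
ee_rot: [[-0.0, 0.351, -0.936], [-0.0, -0.936, -0.351], [-1.0, -0.0, 0.0]]
contact_force: [-0.2, -0.0, 0.6]
finger_gap: 25.4
```

>>> play_rows:
  targets:
    - [[0.0005,0,0],[0,0,0],185]
    - [[0.0005,0,0],[0,0,0],185]

```text
time: 15.3
eef_pos: [587.2, 75.9, 66.1]
ee_rot: [[-0.0, 0.351, -0.936], [-0.0, -0.936, -0.351], [-1.0, 0.0, 0.0]]
contact_force: [0.6, 0.7, -0.2]
finger_gap: 25.6
```

```bash
python3 - <<'E'
from h import *
d=grab('scene','s5');grab('wrist','w5')
a=cv2.resize(((cv2.imread('pics/s5.png')[205:265,275:345]/255.)**.45*255).astype('uint8'),None,fx=5.6,fy=5.6,interpolation=cv2.INTER_CUBIC)
b=cv2.resize(((cv2.imread('pics/w5.png')[150:430,160:490]/255.)**.45*255).astype('uint8'),(396,336))
cv2.imwrite('pics/c6.png',np.hstack([a,b]))
E
```

```text
(no output)
```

View pics/c6.png

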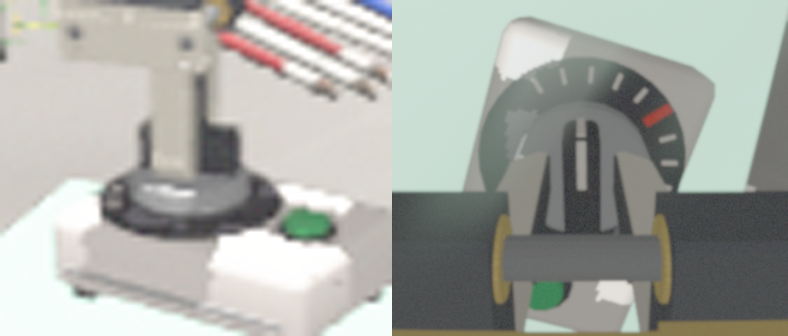

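The finger end is now at about (175,175), just above the skirt surface at roughly y=180. Contact is close, so I'll take small steps.

>>> play_rows:
  targets:
    - [[0.0004,0,0],[0,0,0],185]
    - [[0.0004,0,0],[0,0,0],185]

```text
time: 15.6
eef_pos: [587.1, 75.9, 65.7]
ee_rot: [[-0.0, 0.351, -0.936], [0.0, -0.936, -0.351], [-1.0, -0.0, 0.0]]
contact_force: [-0.2, 0.4, -0.1]
finger_gap: 25.6
```

>>> play_rows:
  targets:
    - [[0.0004,0,0],[0,0,0],185]
    - [[0.0004,0,0],[0,0,0],185]

```text
time: 15.8
eef_pos: [587.2, 75.9, 65.3]
ee_rot: [[-0.0, 0.351, -0.936], [-0.0, -0.936, -0.351], [-1.0, 0.0, 0.0]]
contact_force: [-1.0, 0.3, 0.2]
finger_gap: 25.7
```

>>> play_rows:
  targets:
    - [[0.0004,0,0],[0,0,0],185]
    - [[0.0004,0,0],[0,0,0],185]

```text
time: 16.0
eef_pos: [587.2, 75.9, 64.9]
ee_rot: [[0.0, 0.351, -0.936], [0.0, -0.936, -0.351], [-1.0, -0.0, -0.0]]
contact_force: [-1.0, 0.3, 1.1]
finger_gap: 25.6
```

>>> play_rows:
  targets:
    - [[0.0003,0,0],[0,0,0],185]
    - [[0.0003,0,0],[0,0,0],185]

```text
time: 16.2
eef_pos: [587.2, 75.9, 64.6]
ee_rot: [[0.0, 0.351, -0.936], [-0.0, -0.936, -0.351], [-1.0, 0.0, -0.0]]
contact_force: [0.1, 0.4, 0.4]
finger_gap: 25.7
```

>>> play_rows:
  targets:
    - [[0.0003,0,0],[0,0,0],185]
    - [[0.0003,0,0],[0,0,0],185]

```text
time: 16.4
eef_pos: [587.2, 75.9, 64.3]
ee_rot: [[-0.0, 0.351, -0.936], [0.0, -0.936, -0.351], [-1.0, -0.0, 0.0]]
contact_force: [-1.0, -0.6, 0.3]
finger_gap: 25.3
```

>>> play_rows:
  targets:
    - [[0.0003,0,0],[0,0,0],185]
    - [[0.0003,0,0],[0,0,0],185]

```text
time: 16.6
eef_pos: [587.2, 75.9, 64.0]
ee_rot: [[-0.0, 0.351, -0.936], [-0.0, -0.936, -0.351], [-1.0, -0.0, 0.0]]
contact_force: [0.3, 0.4, 0.8]
finger_gap: 25.6
```

>>> play_rows:
  targets:
    - [[0.0003,0,0],[0,0,0],185]
    - [[0.0003,0,0],[0,0,0],185]

```text
time: 16.8
eef_pos: [587.2, 75.9, 63.8]
ee_rot: [[0.0, 0.351, -0.936], [0.0, -0.936, -0.351], [-1.0, 0.0, -0.0]]
contact_force: [-0.5, 0.2, 0.8]
finger_gap: 25.4
```

>>> play_rows:
  targets:
    - [[0.0004,0,0],[0,0,0],185]
    - [[0.0004,0,0],[0,0,0],185]

```text
time: 17.0
eef_pos: [587.3, 75.9, 63.8]
ee_rot: [[0.0, 0.351, -0.936], [0.0, -0.936, -0.351], [-1.0, 0.0, -0.0]]
contact_force: [-1.1, -0.7, 5.1]
finger_gap: 25.4
```

>>> play_rows:
  targets:
    - [[0.0004,0,0],[0,0,0],185]
    - [[0.0004,0,0],[0,0,0],185]

```text
time: 17.2
eef_pos: [587.3, 75.9, 63.7]
ee_rot: [[0.0, 0.351, -0.936], [0.0, -0.936, -0.351], [-1.0, 0.0, -0.0]]
contact_force: [-3.0, -0.4, 9.8]
finger_gap: 25.4
```

>>> play_rows:
  targets:
    - [[0.0004,0,0],[0,0,0],185]
    - [[0.0004,0,0],[0,0,0],185]

```text
time: 17.4
eef_pos: [587.5, 75.9, 63.7]
ee_rot: [[0.001, 0.351, -0.936], [0.0, -0.936, -0.351], [-1.0, 0.0, -0.001]]
contact_force: [-4.2, 0.0, 11.8]
finger_gap: 25.7
```

>>> play_rows:
  targets:
    - [[0.0004,0,0],[0,0,0],185]
    - [[0.0004,0,0],[0,0,0],185]

```text
time: 17.6
eef_pos: [587.5, 76.0, 63.6]
ee_rot: [[0.001, 0.351, -0.936], [0.0, -0.936, -0.351], [-1.0, 0.0, -0.001]]
contact_force: [-6.3, -0.4, 14.8]
finger_gap: 25.3
```

Contact came at TCP z≈63.8, with a stiffness of about 10 N/mm. I'll ease the sideways load and back off slightly.

>>> play_rows:
  targets:
    - [[-0.0003,-0.0001,0.0003],[0,0,0],185]
    - [[-0.0003,-0.0001,0.0003],[0,0,0],185]

```text
time: 17.8
eef_pos: [587.4, 75.9, 63.7]
ee_rot: [[0.002, 0.351, -0.936], [0.0, -0.936, -0.351], [-1.0, 0.0, -0.002]]
contact_force: [-2.7, -0.2, 11.5]
finger_gap: 25.9
```

>>> play_rows:
  targets:
    - [[0,0,0],[0,0,0],255]
    - [[0,0,0],[0,0,0],255]
    - [[0,0,0],[0,0,0],255]
    - [[0,0,0],[0,0,0],255]
    - [[0,0,0],[0,0,0],255]
  grip_force: 25

```text
time: 18.3
eef_pos: [587.7, 76.0, 63.7]
ee_rot: [[0.002, 0.351, -0.936], [0.0, -0.936, -0.351], [-1.0, 0.001, -0.002]]
contact_force: [0.4, 0.8, 10.0]
finger_gap: 13.6
```

>>> play_rows:
  targets:
    - [[0.0003,0,0],[0,0,0],255]
    - [[0.0003,0,0],[0,0,0],255]
    - [[0.0003,0,0],[0.05,0,0],255]
    - [[0.0003,0,0],[0.1,0,0],255]
    - [[0.0003,0,0],[0.15,0,0],255]
    - [[0.0003,0,0],[0.2,0,0],255]

```text
time: 18.9
eef_pos: [587.7, 75.7, 63.7]
ee_rot: [[0.002, 0.199, -0.98], [-0.0, -0.98, -0.199], [-1.0, 0.001, -0.002]]
contact_force: [-0.8, -2.1, 10.9]
finger_gap: 13.7
```

```bash
python3 - <<'E'
from h import *
s=ctrl.sense();print(s['contact_force'],s['torque'],s['joints'].round(1))
E
```

```text
[-0.8363431  -2.13763021 10.91842483] [-0.54197084  0.15974837  0.24495725] [  4.9   0.8 102.5  -0.   76.6  83.4]
```

>>> play_rows:
  targets:
    - [[0.0003,0,0],[0,0,0],255]
    - [[0.0003,0,0],[0.05,0,0],255]
    - [[0.0003,0,0],[0.1,0,0],255]
    - [[0.0003,0,0],[0.15,0,0],255]
    - [[0.0003,0,0],[0.2,0,0],255]
    - [[0.0003,0,0],[0.25,0,0],255]
    - [[0.0003,0,0],[0.3,0,0],255]

```text
time: 19.6
eef_pos: [587.9, 75.4, 63.7]
ee_rot: [[0.003, -0.035, -0.999], [-0.001, -0.999, 0.035], [-1.0, 0.001, -0.003]]
contact_force: [-1.0, -5.3, 15.6]
finger_gap: 13.8
```

```bash
python3 - <<'E'
from h import *
s=ctrl.sense();print(s['contact_force'],s['torque'],s['joints'].round(1))
E
```

```text
[-0.9794903  -5.26609991 15.55629842] [-1.00530416  0.28204024  0.1601375 ] [ 4.900e+00  8.000e-01  1.025e+02 -1.000e-01  7.660e+01  9.690e+01]
```

>>> play_rows:
  targets:
    - [[-0.0001,0.0004,0],[0,0,0],255]
    - [[-0.0001,0.0004,0],[0.05,0,0],255]
    - [[-0.0001,0.0004,0],[0.1,0,0],255]
    - [[-0.0001,0.0004,0],[0.15,0,0],255]
    - [[-0.0001,0.0004,0],[0.2,0,0],255]
    - [[-0.0001,0.0004,0],[0.25,0,0],255]
    - [[-0.0001,0.0004,0],[0.3,0,0],255]

```text
time: 20.3
eef_pos: [587.9, 75.0, 63.7]
ee_rot: [[0.003, -0.268, -0.964], [-0.001, -0.964, 0.268], [-1.0, 0.0, -0.003]]
contact_force: [-1.8, -5.5, 13.6]
finger_gap: 14.0
```

```bash
python3 - <<'E'
from h import *
s=ctrl.sense();print(s['contact_force'],s['torque'],s['joints'].round(1))
E
```

```text
[-1.76594803 -5.52961692 13.61863308] [-0.91733567  0.30414701  0.19432917] [ 4.800e+00  8.000e-01  1.025e+02 -1.000e-01  7.660e+01  1.104e+02]
```

>>> play_rows:
  targets:
    - [[0,0.0004,0.0001],[0,0,0],255]
    - [[0,0.0007,0.0001],[0,0,0],255]
    - [[0,0.0007,0.0001],[0.05,0,0],255]
    - [[0,0.0007,0.0001],[0.1,0,0],255]
    - [[0,0.0007,0.0001],[0.15,0,0],255]
    - [[0,0.0007,0.0001],[0.2,0,0],255]
    - [[0,0.0007,0.0001],[0.25,0,0],255]
    - [[0,0.0007,0.0001],[0.25,0,0],255]

```text
time: 21.1
eef_pos: [587.6, 74.5, 63.7]
ee_rot: [[0.003, -0.45, -0.893], [-0.001, -0.893, 0.45], [-1.0, -0.001, -0.003]]
contact_force: [0.1, -3.8, 13.0]
finger_gap: 13.8
```

```bash
python3 - <<'E'
from h import *
s=ctrl.sense();print(s['contact_force'],s['torque'],s['joints'].round(1))
d=grab('wrist','w6')
im=((d['img'][100:430,150:500,::-1]/255.)**.45*255).astype('uint8')
cv2.imwrite('pics/c7.png',cv2.resize(im,None,fx=1.8,fy=1.8))
E
```

```text
[ 0.12659608 -3.84984188 13.00644687] [-0.5884735   0.10744224  0.14452535] [  4.8   0.7 102.5  -0.   76.6 121.6]
```

View pics/c7.png

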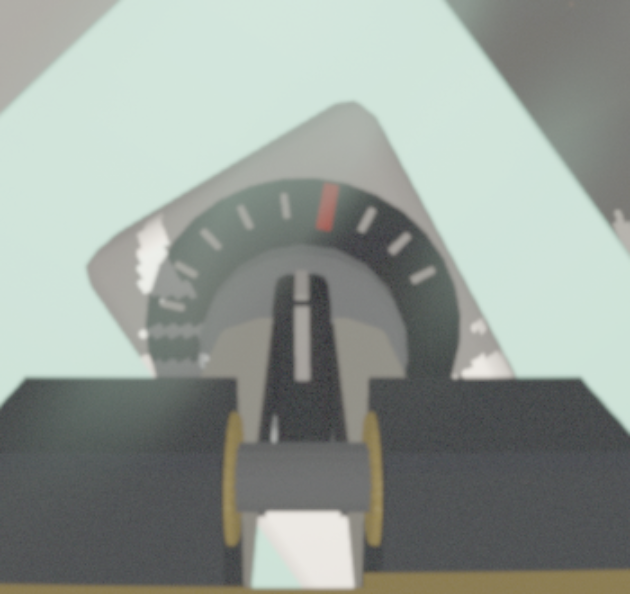

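```bash
python3 - <<'E'
from h import *
W=lambda c,h=52: at('w6',(c[0]/1.8+150,c[1]/1.8+100),h)
A=lambda a,b,h=52:(lambda v:round(float(np.degrees(np.arctan2(v[1],v[0]))),1))(W(a,h)-W(b,h))
print('side edge',A((384,130),(505,368)),'rear edge',A((110,246),(330,112)),'slab edge',A((450,5),(625,255)))
print('ptr',A((302,272),(302,380),90))
print('red dir',A((331,185),(324,228)),'1.2 dir',A((283,195),(288,217)),'0.9',A((240,207),(250,229)),'1.8',A((375,208),(359,232)))
for n in('w1',):
  V=lambda u,h:at('w1',u,h)
  v=V((425,99),10)-V((405,250),10);print('slab edge before',np.degrees(np.arctan2(v[1],v[0])))
# red-mark centre relative to dial centre (587,75)
for c,n in(((327,207),'red'),((286,206),'1.2'),((245,218),'.9'),((367,220),'1.8')):
  p=W(c);v=p[:2]-[587,75];print(n,p.round(1),np.degrees(np.arctan2(v[1],v[0])).round(1),np.hypot(*v).round(1))
E
```

```text
side edge 2.0 rear edge 94.2 slab edge 12.1
ptr -26.8
red dir -35.3 1.2 dir -14.5 0.9 -3.9 1.8 -58.8
slab edge before 13.924885843597114
red [616.2  52.4  52. ] -37.7 36.9
1.2 [621.8  62.8  52. ] -19.3 36.8
.9 [624.  75.  52.] 0.0 37.0
1.8 [607.6  43.8  52. ] -56.6 37.4
```

The case still stands at about 3° yaw, so it has not spun. The pointer is at -26.8° and red is at about -37°, so about 10.3° is left.

>>> play_rows:
  targets:
    - [[0,0.0003,0],[0,0,0],255]
    - [[0,0.0003,0],[0.05,0,0],255]
    - [[0,0.0003,0],[0.1,0,0],255]
    - [[0,0.0003,0],[0.15,0,0],255]
    - [[0,0.0003,0],[0.2,0,0],255]
    - [[0,0.0003,0],[0.23,0,0],255]
    - [[0,0.0003,0],[0.23,0,0],255]

```text
time: 21.85
eef_pos: [587.4, 74.1, 63.7]
ee_rot: [[0.003, -0.603, -0.798], [-0.001, -0.798, 0.603], [-1.0, -0.001, -0.003]]
contact_force: [-0.5, -5.0, 15.2]
finger_gap: 13.7
```

```bash
python3 - <<'E'
from h import *
s=ctrl.sense();print(s['contact_force'],s['torque'],np.degrees(np.arctan2(s['ee_rot'][1,1],s['ee_rot'][0,1]))+90)
E
```

```text
[-0.46850674 -4.99074855 15.20650618] [-0.73275015  0.29335163  0.20931859] -37.08581991149836
```

>>> play_rows:
  targets:
    - [[0,0,0],[0,0,0],185]
    - [[0,0,0],[0,0,0],185]
    - [[0,0,0],[0,0,0],185]
    - [[-0.002,0,0],[0,0,0],175]
    - [[-0.02,0,0],[0,0,0],175]
    - [[-0.06,0,0],[0,0,0],175]
    - [[-0.1,0,0],[0,0,0],255]
    - [[-0.12,0,0],[0,0,0],255]
    - [[-0.12,0,0],[0,0,0],255]
    - [[-0.12,0,0],[0,0,0],255]

```text
time: 22.85
eef_pos: [586.3, 74.5, 181.2]
ee_rot: [[-0.0, -0.602, -0.798], [-0.0, -0.798, 0.602], [-1.0, 0.0, 0.0]]
contact_force: [0.2, 0.2, -0.8]
finger_gap: 2.5
```

```bash
python3 - <<'E'
from h import *
s=ctrl.sense();print(s['eef_pos'],s['contact_force'],s['finger_gap'])
d=grab('wrist','w7')
im=((d['img'][60:340,190:510,::-1]/255.)**.45*255).astype('uint8')
cv2.imwrite('pics/c8.png',cv2.resize(im,None,fx=2,fy=2,interpolation=cv2.INTER_CUBIC))
E
```

```text
[586.27197283  74.53148279 181.24990248] [ 0.20688484  0.21684856 -0.76820451] 2.476654559773102
```

View pics/c8.png

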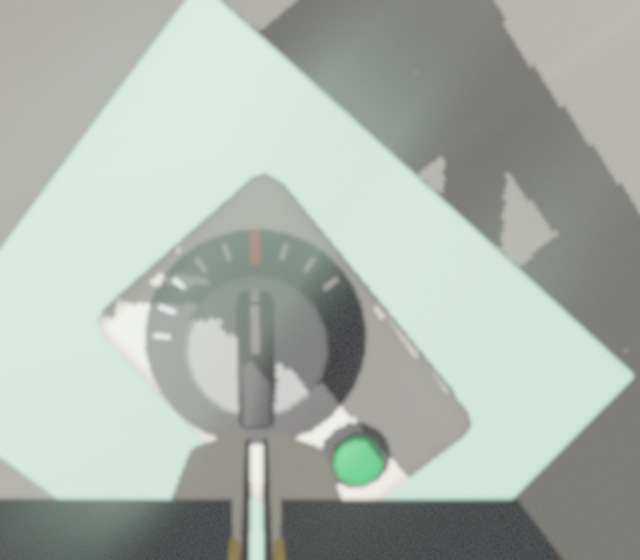

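The pointer at (255,290–350) lines up with the red mark at (255,248), and the timer looks unmoved. Next is the button's position.

```bash
python3 - <<'E'
from h import *
W=lambda c,h: at('w7',(c[0]/2+190,c[1]/2+60),h)
for h in(58,65): print('btn',h,W((358,461),h).round(1))
for h in(49,56): print('dial',h,W((256,338),h).round(1))
A=lambda a,b,h:(lambda v:round(float(np.degrees(np.arctan2(v[1],v[0]))),1))(W(a,h)-W(b,h))
print('ptr',A((255,290),(255,352),92),'side',A((295,195),(462,402),52),'rear',A((110,305),(245,185),52))
c=W((256,338),52)
print('red',A((255,247),(256,338),52),'t0',A((162,337),(256,338),52),'t2.4',A((331,285),(256,338),52))
s=ctrl.sense();R=s['ee_rot'];p=s['eef_pos'];print(p)
for h in(58,65):
  print((R.T@(np.array([*W((358,461),h)[:2],p[2]])-p)).round(2))
E
```

```text
btn 58 [515.5  72.1  58. ]
btn 65 [518.5  71.1  65. ]
dial 49 [585.   75.7  49. ]
dial 56 [586.4  74.7  56. ]
ptr -37.0 side 3.0 rear 93.8
red -36.4 t0 52.3 t2.4 -91.0
[585.98635807  74.51463726 180.44962906]
[ 0.12 44.4  54.85]
[ 0.12 43.34 51.83]
```

The knob reads about 1.50. Moving over the button with the fingers closed.

>>> play_rows:
  targets:
    - [[0,0.022,0.0265],[0,0,0],255]
    - [[0,0.0437,0.053],[0,0,0],255]
    - [[0,0.0437,0.053],[0,0,0],255]
    - [[0.04,0.0437,0.053],[0,0,0],255]
    - [[0.08,0.0437,0.053],[0,0,0],255]
    - [[0.1,0.0437,0.053],[0,0,0],255]
    - [[0.109,0.0437,0.053],[0,0,0],255]
    - [[0.109,0.0437,0.053],[0,0,0],255]
    - [[0.109,0.0437,0.053],[0,0,0],255]

```text
time: 23.8
eef_pos: [518.3, 71.6, 73.7]
ee_rot: [[0.001, -0.602, -0.798], [0.0, -0.798, 0.602], [-1.0, -0.0, -0.0]]
contact_force: [0.3, 0.6, 0.3]
finger_gap: 0.6
```

```bash
python3 - <<'E'
from h import *
s=ctrl.sense();print(s['eef_pos'],s['contact_force'],s['finger_gap'])
d=grab('scene','s8');grab('wrist','w8')
a=cv2.resize(((cv2.imread('pics/s8.png')[205:265,285:355]/255.)**.45*255).astype('uint8'),None,fx=5.6,fy=5.6,interpolation=cv2.INTER_CUBIC)
b=cv2.resize(((cv2.imread('pics/w8.png')[150:430,160:490]/255.)**.45*255).astype('uint8'),(396,336))
cv2.imwrite('pics/c9.png',np.hstack([a,b]))
E
```

```text
[518.32753696  71.63937258  73.71084074] [0.2652568  0.60493281 0.34733253] 0.5616657421526771
```

The picture limit is reached, so from here I go by feel. The button's spring is soft, so 1 mm steps are safe.

>>> play_rows:
  targets:
    - [[0.002,0,0],[0,0,0],255]
    - [[0.004,0,0],[0,0,0],255]
    - [[0.006,0,0],[0,0,0],255]
    - [[0.006,0,0],[0,0,0],255]
    - [[0.006,0,0],[0,0,0],255]

```text
time: 24.4
eef_pos: [517.8, 71.6, 66.9]
ee_rot: [[-0.0, -0.602, -0.798], [0.0, -0.798, 0.602], [-1.0, 0.0, 0.0]]
contact_force: [0.5, -0.2, -0.2]
finger_gap: 0.5
```

>>> play_rows:
  targets:
    - [[0.001,0,0],[0,0,0],255]
    - [[0.002,0,0],[0,0,0],255]
    - [[0.002,0,0],[0,0,0],255]

```text
time: 24.7
eef_pos: [517.8, 71.6, 64.8]
ee_rot: [[-0.0, -0.602, -0.798], [-0.0, -0.798, 0.602], [-1.0, 0.0, 0.0]]
contact_force: [0.1, -0.2, 0.3]
finger_gap: -0.0
```

>>> play_rows:
  targets:
    - [[0.001,0,0],[0,0,0],255]
    - [[0.002,0,0],[0,0,0],255]
    - [[0.002,0,0],[0,0,0],255]

```text
time: 25.0
eef_pos: [517.7, 71.6, 62.8]
ee_rot: [[-0.0, -0.602, -0.798], [0.0, -0.798, 0.602], [-1.0, 0.0, 0.0]]
contact_force: [-0.4, 0.4, 1.2]
finger_gap: 0.4
```

>>> play_rows:
  targets:
    - [[0.001,0,0],[0,0,0],255]
    - [[0.001,0,0],[0,0,0],255]

```text
time: 25.2
eef_pos: [517.7, 71.6, 61.8]
ee_rot: [[-0.0, -0.602, -0.798], [-0.0, -0.798, 0.602], [-1.0, 0.0, 0.0]]
contact_force: [0.3, -0.4, 0.1]
finger_gap: 0.4
```

>>> play_rows:
  targets:
    - [[0.001,0,0],[0,0,0],255]
    - [[0.001,0,0],[0,0,0],255]

```text
time: 25.4
eef_pos: [517.7, 71.6, 60.8]
ee_rot: [[-0.0, -0.602, -0.798], [-0.0, -0.798, 0.602], [-1.0, 0.0, 0.0]]
contact_force: [-0.5, -0.1, 0.1]
finger_gap: 0.5
```

>>> play_rows:
  targets:
    - [[0.001,0,0],[0,0,0],255]
    - [[0.001,0,0],[0,0,0],255]

```text
time: 25.6
eef_pos: [517.7, 71.6, 59.8]
ee_rot: [[-0.0, -0.602, -0.798], [-0.0, -0.798, 0.602], [-1.0, 0.0, 0.0]]
contact_force: [-0.5, -0.5, -0.7]
finger_gap: 0.4
```

>>> play_rows:
  targets:
    - [[0.001,0,0],[0,0,0],255]
    - [[0.001,0,0],[0,0,0],255]

```text
time: 25.8
eef_pos: [517.8, 71.6, 58.8]
ee_rot: [[-0.0, -0.602, -0.798], [0.0, -0.798, 0.602], [-1.0, 0.0, 0.0]]
contact_force: [0.3, 0.0, 0.6]
finger_gap: 0.9
```

>>> play_rows:
  targets:
    - [[0.001,0,0],[0,0,0],255]
    - [[0.001,0,0],[0,0,0],255]

```text
time: 26.0
eef_pos: [517.7, 71.6, 57.8]
ee_rot: [[-0.0, -0.602, -0.798], [-0.0, -0.798, 0.602], [-1.0, 0.0, 0.0]]
contact_force: [0.1, 0.1, -0.1]
finger_gap: 0.7
```

>>> play_rows:
  targets:
    - [[0.001,0,0],[0,0,0],255]
    - [[0.001,0,0],[0,0,0],255]

```text
time: 26.2
eef_pos: [517.8, 71.6, 56.8]
ee_rot: [[-0.0, -0.602, -0.798], [-0.0, -0.798, 0.602], [-1.0, 0.0, 0.0]]
contact_force: [-0.9, 0.4, -0.2]
finger_gap: 0.5
```

>>> play_rows:
  targets:
    - [[0.001,0,0],[0,0,0],255]
    - [[0.001,0,0],[0,0,0],255]

```text
time: 26.4
eef_pos: [517.8, 71.6, 55.8]
ee_rot: [[-0.0, -0.602, -0.798], [0.0, -0.798, 0.602], [-1.0, 0.0, 0.0]]
contact_force: [0.4, -0.1, -0.8]
finger_gap: 0.6
```

>>> play_rows:
  targets:
    - [[0.001,0,0],[0,0,0],255]
    - [[0.001,0,0],[0,0,0],255]

```text
time: 26.6
eef_pos: [517.8, 71.6, 55.0]
ee_rot: [[0.0, -0.602, -0.798], [0.0, -0.798, 0.602], [-1.0, -0.0, -0.0]]
contact_force: [-0.6, -0.5, 2.3]
finger_gap: 0.2
```

>>> play_rows:
  targets:
    - [[0.001,0,0],[0,0,0],255]
    - [[0.001,0,0],[0,0,0],255]

```text
time: 26.8
eef_pos: [517.9, 71.6, 54.0]
ee_rot: [[0.0, -0.602, -0.798], [0.0, -0.798, 0.602], [-1.0, -0.0, -0.0]]
contact_force: [-0.3, -0.9, 2.1]
finger_gap: 0.0
```

Button contact came at about z = 55.2. Now pressing it down to the stop.

>>> play_rows:
  targets:
    - [[0.001,0,0],[0,0,0],255]
    - [[0.002,0,0],[0,0,0],255]
    - [[0.003,0,0],[0,0,0],255]
    - [[0.003,0,0],[0,0,0],255]

```text
time: 27.2
eef_pos: [517.9, 71.6, 50.9]
ee_rot: [[0.0, -0.602, -0.798], [0.0, -0.798, 0.602], [-1.0, -0.0, -0.0]]
contact_force: [-0.9, 0.3, 3.6]
finger_gap: 0.3
```

>>> play_rows:
  targets:
    - [[0.0005,0,0],[0,0,0],255]
    - [[0.001,0,0],[0,0,0],255]
    - [[0.001,0,0],[0,0,0],255]

```text
time: 27.5
eef_pos: [517.9, 71.6, 50.5]
ee_rot: [[0.0, -0.602, -0.798], [0.0, -0.798, 0.602], [-1.0, -0.0, -0.0]]
contact_force: [-4.0, -1.4, 9.4]
finger_gap: 0.9
```

>>> play_rows:
  targets:
    - [[0.0005,0,0],[0,0,0],255]
    - [[0.0005,0,0],[0,0,0],255]

```text
time: 27.7
eef_pos: [518.0, 71.6, 50.5]
ee_rot: [[0.001, -0.602, -0.798], [0.0, -0.798, 0.602], [-1.0, -0.0, -0.0]]
contact_force: [-5.3, -0.7, 13.7]
finger_gap: 0.8
```

Bottomed: 4.7 mm of travel, then a hard stop at 13.7 N. Releasing straight up and away.

>>> play_rows:
  targets:
    - [[-0.001,0,0],[0,0,0],255]
    - [[-0.006,0,0],[0,0,0],255]
    - [[-0.03,0,0],[0,0,0],255]
    - [[-0.08,0,0],[0,0,0],255]
    - [[-0.12,0,0],[0,0,0],255]
    - [[-0.15,0,0],[0,0,0],255]
    - [[-0.15,0,0],[0,0,0],255]
    - [[-0.15,0,0],[0,0,0],255]

```text
time: 28.5
eef_pos: [517.8, 71.6, 199.5]
ee_rot: [[0.0, -0.602, -0.798], [0.0, -0.798, 0.602], [-1.0, -0.0, -0.0]]
contact_force: [0.0, -0.2, 0.5]
finger_gap: 0.7
```

```bash
python3 - <<'E'
from h import *
s=ctrl.sense();print(s['eef_pos'],s['contact_force'])
d=grab('wrist','w9');im=d['img']
hsv=cv2.cvtColor(im,cv2.COLOR_RGB2HSV)
for n,lo,hi in(('green',(50,130,60),(75,255,255)),('redlo',(0,90,40),(8,255,255)),('redhi',(172,90,40),(180,255,255))):
    m=cv2.inRange(hsv,lo,hi);k,l,st,c=cv2.connectedComponentsWithStats(m)
    for i in range(1,k):
        if st[i,4]>25: print(n,st[i],c[i].round(1),at('w9',c[i],65 if n=='green' else 56).round(1))
E
```

```text
[517.83093235  71.62365603 199.51941477] [ 0.02275014 -0.23272468  0.50689285]
green [322 225   8  11  42] [326.1 230.4] [511.   68.3  65. ]
redlo [261 109   9  18 133] [264.7 117.3] [617.1  52.3  56. ]
redlo [   8  302   58   41 1257] [ 41.5 320.2] [604.9 347.4  56. ]
redlo [ 10 325  23  19 253] [ 20.1 335.7] [606.8 379.2  56. ]
```

```bash
python3 - <<'E'
from h import *
for f in('w7','w9'):
    im=cv2.imread(f'pics/{f}.png');hsv=cv2.cvtColor(im,cv2.COLOR_BGR2HSV)
    for n,lo,hi,h in(('green',(50,110,30),(80,255,255),62),('red',(0,70,40),(8,255,255),54)):
        k,l,st,c=cv2.connectedComponentsWithStats(cv2.inRange(hsv,lo,hi))
        for i in range(1,k):
            p=at(f,c[i],h)
            if st[i,4]>60 and abs(p[1]-65)<40: print(f,n,st[i,4],c[i].round(1),p.round(1))
d=grab('top','t9')
ctrl.sign_off();print('signed',ctrl.sense()['time'])
E
```

```text
w7 green 508 [368.3 289.3] [518.5  71.4  62. ]
w9 green 375 [318.4 226.4] [517.3  71.9  62. ]
w9 red 140 [264.7 117.4] [617.4  52.5  54. ]
the job is handed in; nothing more can be done
the job is handed in; nothing more can be done
```

I set the timer to the red mark, pressed the start button right down and let go, and then handed the job in with the gripper about 145 mm above the button.

**Knob:** I straddled the bar grip with the fingertips on the skirt and turned it about 57° clockwise, pressing down with 10 to 15.6 N. That is far below the slab's 35 N limit. Afterwards the pointer was at -37.0° and the red mark at -36.4°, so the knob reads about 1.50 against 1.5 wanted.

**Start button:** It moved down about 4.7 mm to its hard stop, reaching 13.7 N at the end. I then lifted straight up and felt no remaining contact.

**Timer position:** The case angle measured about 3.0–3.8° before and about 3° after the turn. The button's position changed by about 1 mm between the picture before the press and the one after. Sideways force reached about 6 N at first contact and about 5 N while turning. The timer may have crept a millimetre or so, well under the 20 mm limit.

**What disagreed or went unchecked:**
- **Contact heights:** Both contacts came lower than expected. The tool origin was at 63.8 mm for the skirt and 55.2 mm for the button, so I went by feel instead of the stated heights.
- **After the press:** The picture viewing limit was reached before the press, so the check afterwards used colour detection. It confirmed the positions of the button and the red mark. I did not measure the pointer again, though nothing touched the knob after it was set.
- **Button and bystanders:** I did not confirm in a picture that the button came back up, or that the tins, weight and tape are where they were. The arm stayed well above everything except the timer.

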